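Shut the rolling-pin cradle's keeper tab

TASK

Secure the rolling pin in its cradle: push the open steel tab over until it lies flat across the pin, then push it along so that its edge slides fully home beneath the steel lip. Only push and press with the fingers: lift and carry nothing, leave the pin lying in its trough, and leave the tumbler, bowl, plate and board where they stand.

Things in the scene. Friction and masses are not known exactly. Their poses are not given: they have to be found in the camera images.
- cradle: Wooden rolling-pin cradle fixed to the counter: base 130 (own x) by 150 mm (own y), origin on the counter at its middle, z up, yaw within 0.6 rad. Two walls along x, 47 mm high, outer faces at y = -37 and +37 mm. The pin lies along x. The tab is hinged on the -y wall and folds towards +y, where a steel post (y 72 to 78 mm) carries the lip
- tab (a joint): hinge angle of the rigid steel tab, 60 mm wide (cradle x), 4 mm thick, free edge 80 mm from the hinge axis: 0 = flat across the trough, pointing to cradle +y; 1.57 = upright; 2.1 = leaning back to -y as far as it goes. Starts at 1.6 to 2.05. Stiff: stays where left, 0.02 to 0.1 N m turns it. Pushed from the -y side it folds over towards the lip
- carriage (a joint): slide of the tab's hinge rod to cradle +y, in m: 0 = back, 0.018 = fully home. Starts at 0 to 0.0015. Stiff: stays where left, about 4 N moves it. At 0 the flat tab's edge is 4 mm short of the lip; fully home it is 14 mm beneath. Slid over 4 mm before it is flat, the tab lands on top of the lip and cannot fold down until pushed back
- hinge_mid (a point): middle of the tab's hinge rod (8 mm thick, 76 mm long along cradle x), on the hinge axis, 52 mm above the counter; with the carriage at 0 it lies at cradle x = 0, y = -36 mm. It moves with the carriage
- tab_edge (a point): middle of the tab's free edge, 80 mm from the hinge axis
- ridge_mid (a point): middle of the top of the tab's thumb ridge: a rib across the tab's full 60 mm width, 4 mm thick, 14 mm high above the tab, 22 mm from the hinge axis, on the face that is on top when flat (facing cradle -y when upright). With the tab flat this point is 68 mm above the counter and the tab's upper face 54 mm
- lip_edge (a point): middle of the steel lip's near edge, on its underside, 58 mm above the counter, at cradle x = 0, y = 48 mm. The lip is fixed, 80 mm wide (x), 3 mm thick, and reaches from here 30 mm to cradle +y, to its post
- pin_mid (a point): centre of the mahogany rolling pin (loose), 300 mm long, 33 mm thick, lying in the cradle's trough along the cradle's x, its axis 28 mm above the counter; its ends stand out of the cradle
- tumbler: red plastic tumbler, loose, 74 mm wide at the rim, 105 mm high, origin under its centre; not to be moved
- bowl: white ceramic bowl, loose, 130 mm wide, 55 mm high, origin under its centre; not to be moved
- plate: steel plate, loose, 180 mm wide, 18 mm high, origin under its centre; not to be moved
- board: round wooden rolling board, loose, 210 mm wide, 18 mm thick, origin under its centre; not to be moved
Things that resemble listed ones, but are neither listed nor needed, are in the scene too. What is shaped like the cradle but pink or yellow is not meant.

How it is judged:
On the way, in this order (a step that is already met when the one before it is completed fails the run):
1. the tab is folded flat while its edge is still short of the lip (value of joint tab below 0.07 rad and value of joint carriage below 0.008 m).
2. the flat tab is pushed home beneath the lip (value of joint tab below 0.07 rad and value of joint carriage above 0.014 m), for 0.1 s.
At the end, for the whole second after the job is handed in: the tab lies flat (within 0.07 rad) and is slid at least 14 mm of its 18 mm towards the lip, so that its edge is beneath the lip; the pin lies in the trough (all of step 2 and z of pin_mid in the frame of cradle below 0.038 m); the robot touches nothing.
It fails at once if the rolling pin is lifted from its trough (over 15 mm) or shoved along it (over 30 mm) (z of pin_mid in the frame of cradle above 0.043 m or distance of pin_mid from where it was at the start of the episode above 0.03 m).
It fails at once if the tumbler, bowl, plate or board is moved over 20 mm, lifted or tipped (distance of any of tumbler, bowl, plate, board from where it was at the start of the episode above 0.02 m or angle between any of tumbler, bowl, plate, board's own z axis and vertical above 0.3 rad).
It also fails if it takes over 51 s, if anything falls off the work surface, if the arm or the gripper's body presses on something with over 40 N, if the wrist force passes 120 N, or if a joint passes its speed limit or range.

ROBOT

A 6-joint arm with a two-finger parallel gripper is mounted at the origin on the work surface. World frame = base frame: x ahead of the robot, y to its left, z up, the work surface at z = 0. Lengths are in m, angles in rad, forces in N, time in s.
With the tool pointing down it reaches from about 0.3 to 0.775 m from the base axis. Payload 14.6 kg.
Tool frame: the origin (TCP) lies on the mounting face of the last link; the fingertips stand ctrl.tip_extent ahead of it and the grasp point (between the pads) lies 180 mm ahead of it (ctrl.tip_extent is the distance from the TCP to the fingertips, in m); z points along the fingers, y is the direction in which the jaws open and shut (so a half turn about z gives the same grasp; the last joint's range is limited). The gripper opens to 94 mm and grips with 3 to 60 N. Pads are 16 mm wide; open, the fingers measure 119 mm over their backs; the gripper's body (75 mm by 177 mm) begins 78 mm behind the grasp point.
Start: joints at [1.149, 0.3, 1.521, -0, 1.321, -0.067], TCP at [0.191, 0.516, 0.405] pointing down, gripper open.
Joint ranges: [-3.03, 3.03], [-0.79, 2.21], [0.23, 2.52], [-1.04, 4.18], [0, 3.07], [-2.55, 2.55]. Speed limits (rad/s): [2.22, 2.22, 2.57, 3.14, 3.14, 3.14].

INTERFACE

Orientations are given as [roll, pitch, yaw] about the fixed x, y, z axes, in that order (R = Rz(yaw) Ry(pitch) Rx(roll)).
In Python, from station import ctrl, vision gives the robot as it stands. The module is installed in compiled form; this text tells all that it offers.
- The arm moves only by the tool send_rows, never from a script. Its argument "increments" is a list of rows, each a list of 3 entries, a list of its own where there are three numbers: the turn, a rotation vector about the tool's x, y, z in rad, then the shift along the tool's x, y, z in mm, then the finger opening in mm, from 0 to 94. In form: [[[ax, ay, az], [dx, dy, dz], hand], ...]. A call has 1 to 5 rows; each row is the pose to reach, as a shift and turn from the pose commanded when the call began, along the tool's axes at that moment; what a row does not reach only later rows make up. A row lasts 1/12 s, in which the tool goes at most 41.7 mm and 7.16 degrees, less where a joint would pass 70% of its speed; a pose out of reach is approached as far as the arm can. A call with a gripper value outside its range is refused whole. The fingers move at their own pace and stop on an object; "grip_force" is the grip in N (left out, the last holds). Time passes only in rows, so rows that repeat a pose let the fingers close. It gives the time, the measured TCP pose, the force and the opening at its end, in the units of the state.
- ctrl.get_obs(): the state, without advancing time (a new reading comes with each control period).
- vision.camera(name): name is "side" or "top" or "wrist"; returns (picture, depth): 420x560x3 uint8, red, green, blue; 420x560 float32, m along the optical axis (not along the pixel's ray), 0 where there is no reading.
- vision.calibration(name): a dict with "K" (3x3 intrinsics, pixels), "distortion" ([k1, k2, p1, p2, k3] as OpenCV has them; the pictures are not rectified), "R" (3x3) and "t" (3): a world point X has camera coordinates R X + t; the wrist camera has in their place "hand_eye" (4x4, takes a point from camera to tool coordinates, whose origin is the TCP and whose axes are the flange's). Camera axes: x right, y down, z forward; pixel columns grow to the right and rows downward; lengths in m; the calibration is good to about 2 mm. A picture is of the moment at which its call begins: read the wrist's pose just before it. calibration takes no time and is no camera call.
- ctrl.hand_in(): hands the job in, once; it reports no verdict.
The state is a dict: "time_s": time; "qpos": joint angles; "joint_vel": joint speeds; "tau": joint torques, N m; "ee_pos": TCP position; "eef_rot": TCP orientation; "force": force on the tool from outside, world axes, zero at the start; "moment": the same for the moment, N m; "grip_width": finger opening in m.
Only numpy, scipy, OpenCV 4.12 (cv2) and the standard library are available. Lean on these libraries where they do the work, as an engineer would, in place of code of your own. Each camera call takes 0.05 s, during which the arm holds its last target. There are 200 camera calls.

## Working session

There is one attempt and no reset: what is moved stays moved. The work goes in short steps, Python scripts to look and compute and a tool call to move; the robot and the scene stay as the last step left them, time stands still between calls to the robot, and variables do not carry over. Pictures are saved under pics/ and viewed, about 8 in all and at most 12, crops included, and the job is handed in when it is done.

Besides the shell and the picture viewer there is one more tool, called after "Emit:" by a JSON object that holds its "fn" and its "kwargs", one argument or row to a line. send_rows: Moves the arm, as the interface text tells. Its arguments: {"type":"object","properties":{"increments":{"type":"array","items":{"type":"array"}},"grip_force":{"type":"number"}},"required":["increments"]}

```bash
mkdir -p pics; cat > h.py <<'E'
import numpy as np, cv2
from station import ctrl, vision
from scipy.spatial.transform import Rotation as Ro
def pts(name,depth,obs=None):
    c=vision.calibration(name);K=np.array(c["K"]);d=np.array(c["distortion"])
    h,w=depth.shape;u,v=np.meshgrid(np.arange(w),np.arange(h))
    n=cv2.undistortPoints(np.stack([u,v],-1).reshape(-1,1,2).astype(np.float64),K,d).reshape(h,w,2)
    P=np.dstack([n*depth[...,None],depth])
    if name=="wrist":
        T=np.array(c["hand_eye"]);P=P@T[:3,:3].T+T[:3,3]
        R=Ro.from_euler('xyz',obs["eef_rot"]).as_matrix();P=P@R.T+np.array(obs["ee_pos"])
    else: P=(P-np.array(c["t"]))@np.array(c["R"])
    return P
def shot(name,tag):
    o=ctrl.get_obs();im,de=vision.camera(name)
    cv2.imwrite(f"pics/{tag}.png",im[...,::-1]);P=pts(name,de,o);P[de==0]=np.nan
    np.savez(f"{tag}.npz",im=im,P=P);return im,P
E
python3 - <<'E'
from h import *
print(ctrl.get_obs(),ctrl.tip_extent)
shot("top","top0");shot("side","side0")
E
```

```text
{'time_s': 0.0, 'qpos': array([ 1.14941901e+00,  3.00452094e-01,  1.52161970e+00, -5.62183596e-06,
        1.32066664e+00, -6.66003730e-02]), 'joint_vel': array([-0.00127969, -0.00083378,  0.00121868,  0.00122483, -0.00101747,
       -0.0001463 ]), 'tau': array([ 2.34013634e-03, -5.31807876e+01, -3.52752793e+01,  7.09980517e-02,
        2.41208839e-02, -1.26974728e-04]), 'ee_pos': array([0.1910456 , 0.5157082 , 0.40408028]), 'eef_rot': array([-3.14044905e+00, -7.08199478e-05,  2.78681706e+00]), 'force': array([ 0.06974391,  1.16109645, -0.96430993]), 'moment': array([ 0.0212551 , -0.01294715,  0.01287433]), 'grip_width': 0.09416560999011638} 0.1992
```

View pics/top0.png

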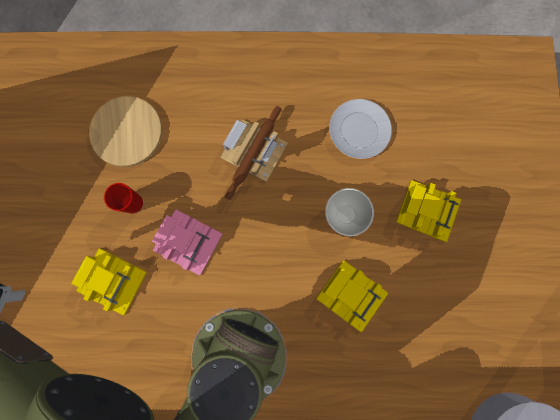

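View pics/side0.png

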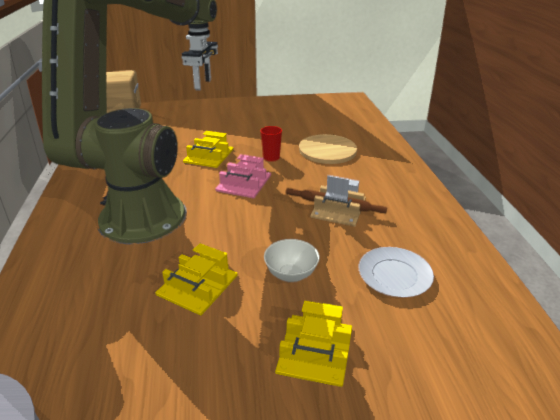

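The top view shows the wooden cradle near pixel (255,150) with the pin from (277,112) to (230,193). There are steel parts at (235,135) and (270,150). The side view shows an upright steel plate at (342,188).

```bash
python3 - <<'E'
from h import *
d=np.load("top0.npz");im,P=d["im"],d["P"]
for r,c in [(135,235),(150,270),(155,262),(112,277),(193,230),(175,260),(128,125),(200,122),(128,360),(212,350),(150,300)]: print(r,c,P[r,c].round(3))
a=cv2.resize(im[95:205,210:310],None,fx=7,fy=5.4,interpolation=cv2.INTER_CUBIC)
a=cv2.resize(im[100:200,210:310],None,fx=5,fy=5,interpolation=cv2.INTER_CUBIC)
s=np.load("side0.npz");b=cv2.resize(s["im"][165:235,285:385],None,fx=3,fy=3,interpolation=cv2.INTER_CUBIC)
o=np.zeros((500,800,3),np.uint8);o[:,:500]=a;o[:210,500:]=b
cv2.imwrite("pics/crop.png",o[...,::-1])
# pin by colour
hsv=cv2.cvtColor(im,cv2.COLOR_RGB2HSV)
Z=P[...,2]
m=(P[...,0]>0.0)&np.isfinite(Z)
for r,c in [(150,257),(112,277),(193,230)]: print(hsv[r,c])
for r in range(112,186,3): print(r,' '.join('%3d'%(1000*z) if np.isfinite(z) else ' --' for z in Z[r,215:295:3]))
E
```

```text
135 235 [0.593 0.017 0.061]
150 270 [ 0.547 -0.08   0.076]
155 262 [ 0.541 -0.057  0.048]
112 277 [ 0.671 -0.098  0.035]
193 230 [0.436 0.029 0.039]
175 260 [ 0.494 -0.051  0.008]
128 125 [0.629 0.34  0.016]
200 122 [0.42  0.338 0.009]
128 360 [ 0.637 -0.339  0.004]
212 350 [ 0.39  -0.305  0.005]
150 300 [ 0.571 -0.165 -0.   ]
[ 10 166  77]
[ 11 169  92]
[ 11 163  75]
112   0  -2   0   1   0   0   0   1  -1  -1  -2   0  -2  -4  -1   1   2   0   0  27  38  35   0   3  -1  -3  -2
115  -1   0  -1   1  -1   0  -2  -1  -2  -2   2   2   0   0  -1  -2   3  -3   0  34  37  32  -2   0   1  -2  -3
118  -1  -2   0  -1   1   0   0   1   1   4   1  -1   2  -1  -2   0   0   1  28  36  34   0  -1   0  -1  -3   2
121   2  -1  -2  -1   0   0   0   0  56   8   8   0   0   1  -3  -1   1  37  42  39   3  -1  -1  -2  -3  -1   0
124   0   1  -2  -3   1  -1   0  61  59  61  62   8   6  42  44  -2  33  43  43  38  -1   0  -1   1  -2   0   0
127  -5   0   2   2   3   2  59  61  61  61  59  12   5  45  43   0  39  42  42  36  -1   0  -1   4   0   0  -2
130  -1   0   0   0   1  -2  61  60  64  60  10   7  49  
[... 1370 characters left out ...]
   2   0  -1   0  -3   0   0
169   0  -1   0  -1   1   0   0  -1  44  44  41  35  14  40  45   8  14   8  11  11  -2   0   1  -3  -2   1   2
172   1  -3   1   0   1   0   0  39  44  43  41  30  16  39  32  10   9   9   7   0   0  -1   0   2   0   0   3
175  -1   0  -2  -1   0  -1   0  38  41  40  39  -1   0   3   9   7   9   9   8   2  -1  -2  -2   1   0   0  -1
178   2   0   0  -2  -3  -2  31  36  37  38  25  -2  -1   3  -2   5   8  10  -5   1  -3  -1  -1   0   1  -1   5
181   0  -5  -1  -1  -1  -2  31  39  38  31  -2   0   0  -4   0   0  -2   5   0  -1   0  -4   0   0  -1  -4  -3
184  -1  -3   0  -2  -1   0  37  36  30  -2  -1  -1   0   1   0  -1   0  -1   0   0  -2   0  -4  -3   0   0   3
```

View pics/crop.png

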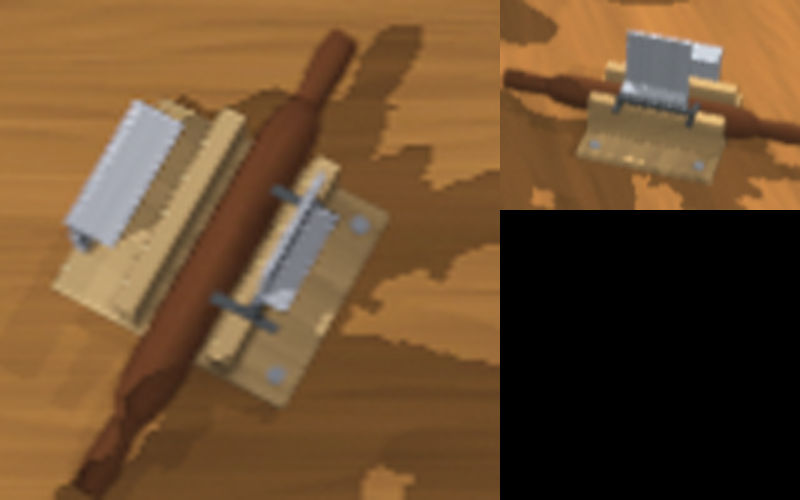

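The lip lies on the world +y side (crop (130,180)). The tab is nearly upright at crop (290,250), with its ridge facing -y. Next I'll fit the cradle frame.

```bash
python3 - <<'E'
from h import *
d=np.load("top0.npz");im,P=d["im"],d["P"]
hsv=cv2.cvtColor(im,cv2.COLOR_RGB2HSV).astype(int)
Z=P[...,2];rr,cc=np.mgrid[:420,:560]
box=(rr>95)&(rr<205)&(cc>210)&(cc<300)
pin=box&(hsv[...,1]>140)&(hsv[...,2]<110)&(Z>.03)&(Z<.048)
(c,s,a)=cv2.minAreaRect(P[pin][:,:2].astype(np.float32));print("pin",c,s,a)
q=P[pin][:,:2];u,sv,vt=np.linalg.svd(q-q.mean(0),full_matrices=False);v=vt[0]*np.sign(vt[0][0]);psi=np.arctan2(v[1],v[0]);print("yaw",psi,"pinmean",q.mean(0))
ex=v;ey=np.array([-v[1],v[0]])
lip=box&(Z>.053)&(Z<.068)&(hsv[...,1]<70)&(cc<256)
q=P[lip][:,:2];L=q@np.c_[ex,ey];lo,hi=np.percentile(L,2,axis=0),np.percentile(L,98,axis=0);print("lip",lo,hi,hi-lo,cv2.minAreaRect(q.astype(np.float32)))
mid=(lo+hi)/2;mid[1]-=.063;O=mid[0]*ex+mid[1]*ey;print("origin from lip",O)
loc=(P[...,:2]-O)@np.c_[ex,ey]
for n,m in [("base",box&(Z>.005)&(Z<.015)),("wall",box&(Z>.041)&(Z<.051)&(hsv[...,2]>110)),("edge",box&(Z>.115)&(Z<.14)),("ridge",box&(Z>.068)&(Z<.085)),("pin",pin)]:
    print(n,m.sum(),np.percentile(loc[m],[3,50,97],axis=0).round(4).tolist(),np.nanmedian(Z[m]))
np.savez("frame.npz",O=O,psi=psi)
E
```

```text
pin (0.5550374984741211, -0.03245168179273605) (0.039989348500967026, 0.2989579439163208) 65.33963775634766
yaw -0.4912477721775001 pinmean [ 0.54955623 -0.03088189]
lip [0.47884995 0.28243066] [0.55537145 0.3112561 ] [0.0765215  0.02882544] ((0.5961363315582275, 0.01789320446550846), (0.03034425713121891, 0.08053075522184372), 62.37882614135742)
origin from lip [ 0.56626985 -0.03774459]
base 892 [[-0.064, -0.0689], [-0.0101, -0.0377], [0.0627, 0.0744]] 0.009673021695764937
wall 395 [[-0.0623, -0.0345], [-0.005, 0.0246], [0.061, 0.0363]] 0.0459664421927218
edge 45 [[-0.0293, -0.0467], [-0.0014, -0.045], [0.0273, -0.0428]] 0.12959023310262946
ridge 121 [[-0.0282, -0.0536], [-0.0008, -0.0469], [0.0287, -0.0404]] 0.07399784159690632
pin 831 [[-0.1509, -0.0143], [-0.02, -0.0029], [0.1237, 0.0135]] 0.03923141698184988
```

```bash
cat >> h.py <<'E'
def goal(y,ztip,x=0.):
    f=np.load("frame.npz");psi=float(f["psi"])
    p=np.r_[f["O"]+x*np.array([np.cos(psi),np.sin(psi)])+y*np.array([-np.sin(psi),np.cos(psi)]),ztip+ctrl.tip_extent]
    R=Ro.from_euler('xyz',[np.pi,0,psi+np.pi/2]); o=ctrl.get_obs();R0=Ro.from_euler('xyz',o["eef_rot"])
    return p,(R0.inv()*R).as_rotvec().round(3),(R0.inv().apply(p-o["ee_pos"])*1000).round(1)
def local():
    f=np.load("frame.npz");psi=float(f["psi"]);o=ctrl.get_obs();d=o["ee_pos"][:2]-f["O"];F=o["force"]
    c,s=np.cos(psi),np.sin(psi)
    return dict(x=d@[c,s],y=d@[-s,c],ztip=o["ee_pos"][2]-ctrl.tip_extent,F=[F[0]*c+F[1]*s,-F[0]*s+F[1]*c,F[2]],t=o["time_s"],grip=o["grip_width"])
E
python3 -c "
from h import *
print(goal(-.085,.2))"
```

```text
(array([ 0.5261731 , -0.11269291,  0.3992    ]), array([-1.000e-03,  1.000e-03,  1.707e+00]), array([-532.5, -472.8,    5.4]))
```

Emit:
{"fn": "send_rows", "kwargs": {
  "increments": [
    [[0,0,0],[-133,-118,1],0],
    [[0,0,0],[-133,-118,1],0],
    [[0,0,0],[-133,-118,1],0],
    [[0,0,0],[-133,-118,1],0],
    [[0,0,0],[-133,-118,1],0]
  ],
  "grip_force": 20
}}

```text
time_s: 0.52
ee_pos: [0.2761, 0.3555, 0.4035]
eef_rot: [-3.141, 0.0, 2.785]
force: [-0.4, 0.5, 0.6]
grip_width: 0.0642
```

Emit:
{"fn": "send_rows", "kwargs": {
  "increments": [
    [[0,0,0],[-133,-118,1],0],
    [[0,0,0],[-133,-118,1],0],
    [[0,0,0],[-133,-118,1],0],
    [[0,0,0],[-133,-118,1],0],
    [[0,0,0],[-133,-118,1],0]
  ]
}}

```text
time_s: 0.93
ee_pos: [0.36, 0.1987, 0.4026]
eef_rot: [-3.141, 0.0, 2.784]
force: [-0.3, 1.1, 0.9]
grip_width: 0.0308
```

Emit:
{"fn": "send_rows", "kwargs": {
  "increments": [
    [[0,0,0],[-133,-118,1],0],
    [[0,0,0],[-133,-118,1],0],
    [[0,0,0],[-133,-118,1],0],
    [[0,0,0],[-133,-118,1],0],
    [[0,0,0],[-133,-118,1],0]
  ]
}}

```text
time_s: 1.35
ee_pos: [0.4439, 0.0416, 0.4014]
eef_rot: [-3.141, 0.0, 2.784]
force: [-0.0, 0.5, 0.9]
grip_width: 0.0005
```

Emit:
{"fn": "send_rows", "kwargs": {
  "increments": [
    [[0,0,0],[-133,-118,1],0],
    [[0,0,0],[-133,-118,1],0],
    [[0,0,0],[-133,-118,1],0],
    [[0,0,0],[-133,-118,1],0],
    [[0,0,0],[-133,-118,1],0]
  ]
}}

```text
time_s: 1.77
ee_pos: [0.5275, -0.1154, 0.3999]
eef_rot: [-3.141, -0.0, 2.784]
force: [-0.4, -1.5, 0.2]
grip_width: 0.0005
```

Emit:
{"fn": "send_rows", "kwargs": {
  "increments": [
    [[0,0,0.12],[0,0,0],0],
    [[0,0,0.24],[0,0,0],0],
    [[0,0,0.36],[0,0,0],0],
    [[0,0,0.48],[0,0,0],0],
    [[0,0,0.57],[0,0,0],0]
  ]
}}

```text
time_s: 2.18
ee_pos: [0.5261, -0.1109, 0.4003]
eef_rot: [-3.141, -0.001, 2.211]
force: [0.5, -0.4, -0.4]
grip_width: 0.0007
```

Emit:
{"fn": "send_rows", "kwargs": {
  "increments": [
    [[0,0,0.12],[0,0,0],0],
    [[0,0,0.24],[0,0,0],0],
    [[0,0,0.36],[0,0,0],0],
    [[0,0,0.48],[0,0,0],0],
    [[0,0,0.57],[0,0,0],0]
  ]
}}

```text
time_s: 2.6
ee_pos: [0.5261, -0.1109, 0.4004]
eef_rot: [-3.141, -0.0, 1.641]
force: [0.2, 0.2, -0.4]
grip_width: 0.0003
```

Emit:
{"fn": "send_rows", "kwargs": {
  "increments": [
    [[0,0,0.12],[0,0,0],0],
    [[0,0,0.24],[0,0,0],0],
    [[0,0,0.36],[0,0,0],0],
    [[0,0,0.48],[0,0,0],0],
    [[0,0,0.567],[0,0,0],0]
  ]
}}

```text
time_s: 3.02
ee_pos: [0.5261, -0.1109, 0.4004]
eef_rot: [-3.141, -0.0, 1.074]
force: [0.9, 0.4, -1.1]
grip_width: 0.0004
```

```bash
python3 -c "
from h import *
print(local());print(goal(-.085,.2));shot('wrist','w1')"
```

```text
{'x': np.float64(-0.0009100152775755252), 'y': np.float64(-0.08345331619883808), 'ztip': np.float64(0.20119200350448635), 'F': [np.float64(0.5773763879133001), np.float64(0.7894794545767179), np.float64(-1.0515033261300888)], 't': 3.0167, 'grip': 0.00043864269355870097}
(array([ 0.5261731 , -0.11269291,  0.3992    ]), array([-0.001, -0.   , -0.006]), array([-1.5,  0.9,  1.2]))
```

View pics/w1.png

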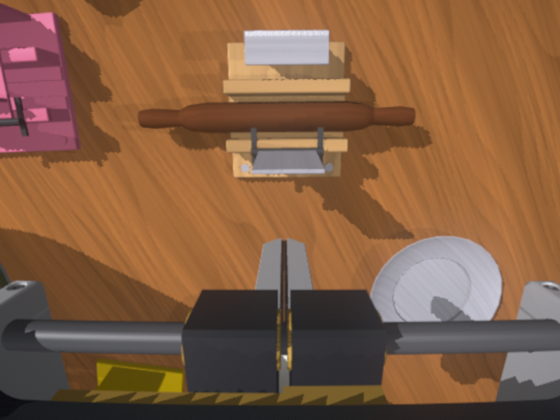

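The wrist view shows the cradle square to the tool: lip at (286,47), pin at (277,117), tab at (288,160), fingers at (284,270). I'll check the frame against this view's depth.

```bash
python3 - <<'E'
from h import *
d=np.load("w1.npz");im,P=d["im"],d["P"];f=np.load("frame.npz");psi=float(f["psi"])
ex=np.array([np.cos(psi),np.sin(psi)]);ey=np.array([-ex[1],ex[0]])
l=(P[...,:2]-f["O"])@np.c_[ex,ey];Z=P[...,2]
rr,cc=np.mgrid[:420,:560]
for n,(r0,r1,c0,c1,z0,z1) in dict(lip=(25,70,235,340,.05,.07),wall=(75,100,215,360,.04,.055),edge=(145,178,240,335,.11,.14),ridge=(145,178,240,335,.068,.085),wall2=(135,155,215,360,.04,.05)).items():
    m=(rr>=r0)&(rr<r1)&(cc>=c0)&(cc<c1)&(Z>z0)&(Z<z1)
    if m.sum()>5: print(n,m.sum(),np.percentile(l[m],[2,50,98],axis=0).round(4).tolist(),np.median(Z[m]).round(4))
m=(rr>150)&(rr<178)&(abs(cc-288)<12)
for r in range(145,180,2): print(r,l[r,288].round(4),Z[r,288].round(4))
E
```

```text
lip 2855 [[-0.0351, 0.0496], [0.0026, 0.0638], [0.0414, 0.078]] 0.061
wall 1939 [[-0.0584, 0.0237], [0.0026, 0.0304], [0.0651, 0.0376]] 0.0468
edge 794 [[-0.0255, -0.0453], [0.0033, -0.0414], [0.0314, -0.0393]] 0.1291
ridge 221 [[-0.0257, -0.0364], [0.002, -0.0353], [0.0309, -0.0341]] 0.0767
wall2 1357 [[-0.0594, -0.0353], [0.0012, -0.0268], [0.0652, -0.02]] 0.0469
145 [ 0.0044 -0.0286] 0.0469
147 [ 0.0044 -0.0307] 0.0471
149 [ 0.0043 -0.0321] 0.056
151 [ 0.0042 -0.0336] 0.0616
153 [ 0.0041 -0.0346] 0.0726
155 [ 0.0039 -0.0356] 0.0825
157 [ 0.0039 -0.0369] 0.0872
159 [ 0.0037 -0.0375] 0.0984
161 [ 0.0036 -0.0386] 0.1045
163 [ 0.0035 -0.0395] 0.1115
165 [ 0.0034 -0.0402] 0.1193
167 [ 0.0034 -0.041 ] 0.1261
169 [ 0.0033 -0.0419] 0.1308
171 [ 0.0033 -0.0435] 0.1311
173 [ 0.0033 -0.0453] 0.1302
175 [ 0.0048 -0.0671] 0.0084
177 [ 0.0049 -0.071 ] -0.0003
179 [ 0.0049 -0.0735] 0.0001
```

Emit:
{"fn": "send_rows", "kwargs": {
  "increments": [
    [[0,0,0],[0,0,30],0],
    [[0,0,0],[0,0,60],0],
    [[0,0,0],[0,0,89],0],
    [[0,0,0],[0,0,89],0],
    [[0,0,0],[0,0,89],0]
  ]
}}

```text
time_s: 3.48
ee_pos: [0.5261, -0.1113, 0.3113]
eef_rot: [-3.139, 0.0, 1.082]
force: [0.3, 0.3, 1.2]
grip_width: 0.0007
```

Emit:
{"fn": "send_rows", "kwargs": {
  "increments": [
    [[0,0,0],[8,0,0],0],
    [[0,0,0],[16,0,0],0],
    [[0,0,0],[24,0,0],0],
    [[0,0,0],[30,0,0],0],
    [[0,0,0],[36,0,0],0]
  ]
}}

```text
time_s: 3.9
ee_pos: [0.5434, -0.0791, 0.3124]
eef_rot: [3.14, -0.0, 1.081]
force: [0.0, -0.6, 1.0]
grip_width: 0.0005
```

Emit:
{"fn": "send_rows", "kwargs": {
  "increments": [
    [[0,0,0],[4,0,0],0],
    [[0,0,0],[8,0,0],0],
    [[0,0,0],[12,0,0],0],
    [[0,0,0],[12,0,0],0],
    [[0,0,0],[12,0,0],0]
  ]
}}

```text
time_s: 4.32
ee_pos: [0.5486, -0.0693, 0.3115]
eef_rot: [-3.141, -0.0, 1.08]
force: [-0.1, 1.0, 0.6]
grip_width: 0.0004
```

```bash
python3 -c "
from h import *
print(local());shot('side','s1')"
```

```text
{'x': np.float64(-0.000703925170989458), 'y': np.float64(-0.03611149457096704), 'ztip': np.float64(0.11234217585264133), 'F': [np.float64(-0.5344856815149561), np.float64(0.7917442633493471), np.float64(0.5760822117447287)], 't': 4.3167, 'grip': 0.00044218574061275515}
```

Emit:
{"fn": "send_rows", "kwargs": {
  "increments": [
    [[0,0,0],[7,0,1],0],
    [[0,0,0],[13,0,2],0],
    [[0,0,0],[19,0,4],0],
    [[0,0,0],[24,0,7],0],
    [[0,0,0],[29,0,11],0]
  ]
}}

```text
time_s: 4.78
ee_pos: [0.5626, -0.0431, 0.3005]
eef_rot: [3.141, -0.0, 1.08]
force: [0.5, 0.7, 1.2]
grip_width: 0.0004
```

```bash
python3 -c "
from h import *
print(local());shot('side','s2');shot('wrist','w2')
a=cv2.imread('pics/s2.png')[130:250,260:420];b=cv2.imread('pics/w2.png')
cv2.imwrite('pics/m2.png',np.hstack([cv2.resize(a,(400,300),interpolation=cv2.INTER_CUBIC),cv2.resize(b,(400,300))]))"
```

```text
{'x': np.float64(-0.0006881301001289068), 'y': np.float64(-0.006448420441216601), 'ztip': np.float64(0.10133164663013589), 'F': [np.float64(0.13233050468811003), np.float64(0.871455972568081), np.float64(1.237492501434225)], 't': 4.7833, 'grip': 0.00037145629813738976}
```

View pics/m2.png

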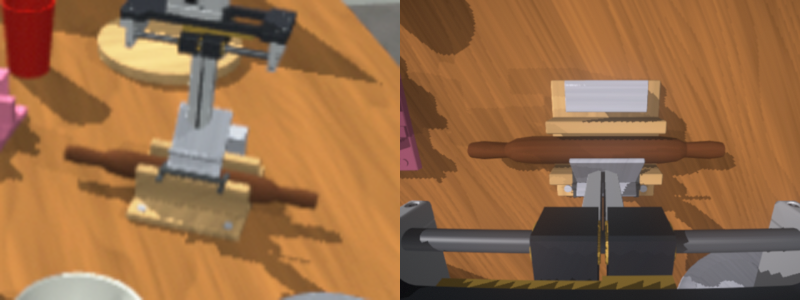

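The left part shows the tab folding under the fingertips at (195,140). The right part shows its edge at (607,162), leaning over the pin. Continuing along the arc.

Emit:
{"fn": "send_rows", "kwargs": {
  "increments": [
    [[0,0,0],[4,0,4],0],
    [[0,0,0],[9,0,8],0],
    [[0,0,0],[13,0,13],0],
    [[0,0,0],[16,0,18],0],
    [[0,0,0],[19,0,23],0]
  ]
}}

```text
time_s: 5.3
ee_pos: [0.5714, -0.0267, 0.2771]
eef_rot: [-3.142, -0.0, 1.08]
force: [-1.3, 0.3, 1.9]
grip_width: 0.0005
```

Emit:
{"fn": "send_rows", "kwargs": {
  "increments": [
    [[0,0,0],[2,0,6],0],
    [[0,0,0],[4,0,12],0],
    [[0,0,0],[5,0,17],0],
    [[0,0,0],[5,0,21],0],
    [[0,0,0],[5,0,23],0]
  ]
}}

```text
time_s: 5.72
ee_pos: [0.5735, -0.0226, 0.2539]
eef_rot: [-3.141, 0.0, 1.08]
force: [-0.3, 1.4, 0.7]
grip_width: 0.0006
```

Emit:
{"fn": "send_rows", "kwargs": {
  "increments": [
    [[0,0,0],[0,0,1],0],
    [[0,0,0],[0,0,1],0],
    [[0,0,0],[0,0,1],0]
  ]
}}

```text
time_s: 5.97
ee_pos: [0.5736, -0.0227, 0.2538]
eef_rot: [3.141, -0.0, 1.08]
force: [-0.2, 0.3, 0.3]
grip_width: 0.0004
```

```bash
python3 -c "
from h import *
print(local());shot('side','s3');shot('wrist','w3')
a=cv2.imread('pics/s3.png')[130:250,260:420];b=cv2.imread('pics/w3.png')
cv2.imwrite('pics/m3.png',np.hstack([cv2.resize(a,(400,300),interpolation=cv2.INTER_CUBIC),cv2.resize(b,(400,300))]))"
```

```text
{'x': np.float64(-0.0006433970208713112), 'y': np.float64(0.016692222885618918), 'ztip': np.float64(0.054577401325831165), 'F': [np.float64(-0.34680764388482904), np.float64(0.17166669045282357), np.float64(0.2776740801964468)], 't': 5.9667, 'grip': 0.00037426562967416614}
```

View pics/m3.png

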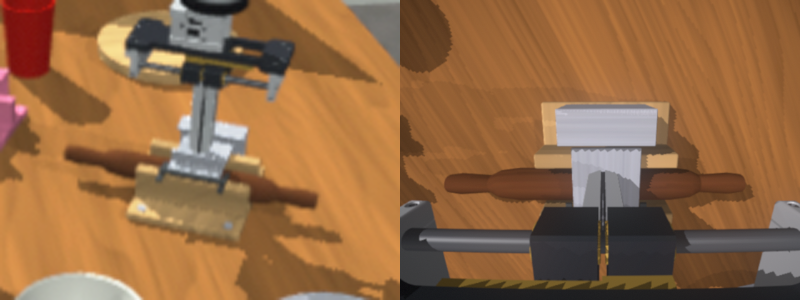

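The tab lies across the pin with its edge at (605,150), still short of the lip at (605,125). I'll press lightly to confirm it is flat.

Emit:
{"fn": "send_rows", "kwargs": {
  "increments": [
    [[0,0,0],[0,0,1],0],
    [[0,0,0],[0,0,1.5],0],
    [[0,0,0],[0,0,1.5],0]
  ]
}}

```text
time_s: 6.32
ee_pos: [0.5737, -0.0227, 0.2528]
eef_rot: [3.141, -0.0, 1.08]
force: [-2.2, -0.6, 7.2]
grip_width: 0.0008
```

```bash
python3 - <<'E'
from h import *
print(local())
d=np.load("w3.npz");P=d["P"];f=np.load("frame.npz");psi=float(f["psi"])
ex=np.array([np.cos(psi),np.sin(psi)]);ey=np.array([-ex[1],ex[0]])
l=(P[...,:2]-f["O"])@np.c_[ex,ey]
for c in (258,312):
  for r in range(188,262,4): print(r,c,l[r,c].round(4),P[r,c,2].round(4))
E
```

```text
{'x': np.float64(-0.0005307234492508131), 'y': np.float64(0.016787570015385004), 'ztip': np.float64(0.05358735437433787), 'F': [np.float64(-1.6811197077604185), np.float64(-1.5910073150386463), np.float64(7.201980706618904)], 't': 6.3167, 'grip': 0.0007994449593177761}
188 258 [-0.0146  0.0586] 0.0612
192 258 [-0.0146  0.0563] 0.0614
196 258 [-0.0146  0.054 ] 0.0615
200 258 [-0.0148  0.0514] 0.0606
204 258 [-0.0148  0.0491] 0.0609
208 258 [-0.0156  0.0444] 0.0523
212 258 [-0.0155  0.0425] 0.0545
216 258 [-0.0156  0.0397] 0.0536
220 258 [-0.0156  0.0373] 0.0544
224 258 [-0.0157  0.0346] 0.0539
228 258 [-0.0157  0.0323] 0.0546
232 258 [-0.0158  0.0295] 0.0542
236 258 [-0.0158  0.027 ] 0.0546
240 258 [-0.0159  0.0242] 0.0541
244 258 [-0.016   0.0216] 0.0541
248 258 [-0.016   0.0192] 0.0549
252 258 [-0.0162  0.0158] 0.0533
256 258 [-0.0163  0.0128] 0.0527
260 258 [-0.0162  0.0108] 0.0544
188 312 [0.0161 0.0589] 0.0623
192 312 [0.0162 0.0564] 0.0615
196 312 [0.0162 0.0541] 0.0619
200 312 [0.0163 0.0516] 0.0614
204 312 [0.0205 0.038 ] 0.0185
208 312 [0.0172 0.0446] 0.0534
212 312 [0.0172 0.0423] 0.0542
216 312 [0.0173 0.0397] 0.0538
220 312 [0.0173 0.0372] 0.0541
224 312 [0.0173 0.0348] 0.0545
228 312 [0.0175 0.0319] 0.0535
232 312 [0.0175 0.0295] 0.0542
236 312 [0.0176 0.0267] 0.0538
240 312 [0.0177 0.0241] 0.0539
244 312 [0.0177 0.0215] 0.054
248 312 [0.0178 0.0187] 0.0538
252 312 [0.0178 0.0165] 0.0549
256 312 [0.0179 0.0135] 0.0542
260 312 [0.018  0.0108] 0.0543
```

Emit:
{"fn": "send_rows", "kwargs": {
  "increments": [
    [[0,0,0],[0,0,-20],0],
    [[0,0,0],[0,0,-40],0],
    [[0,0,0],[-24,0,-40],0],
    [[0,0,0],[-48,0,-40],0],
    [[0,0,0],[-48,0,-40],0]
  ]
}}

```text
time_s: 6.73
ee_pos: [0.5498, -0.0673, 0.2924]
eef_rot: [3.141, 0.0, 1.078]
force: [0.2, -0.7, 0.5]
grip_width: 0.0004
```

Emit:
{"fn": "send_rows", "kwargs": {
  "increments": [
    [[0,0,0],[0,0,0],0],
    [[0,0,0],[0,0,12],0],
    [[0,0,0],[0,0,24],0],
    [[0,0,0],[0,0,33],0],
    [[0,0,0],[0,0,33],0]
  ]
}}

```text
time_s: 7.15
ee_pos: [0.5506, -0.0644, 0.2562]
eef_rot: [-3.138, 0.001, 1.081]
force: [-0.7, 0.1, -0.1]
grip_width: 0.0006
```

```bash
python3 -c "
from h import *
print(local())"
```

```text
{'x': np.float64(-0.0012219811139350476), 'y': np.float64(-0.03084150973100138), 'ztip': np.float64(0.05699540324430413), 'F': [np.float64(-0.6799040452301338), np.float64(-0.24714992387002585), np.float64(-0.09092037596189727)], 't': 7.15, 'grip': 0.0005553343904767853}
```

Emit:
{"fn": "send_rows", "kwargs": {
  "increments": [
    [[0,0,0],[0,0,-1],0],
    [[0,0,0],[3,0,-1],0],
    [[0,0,0],[6,0,-1],0],
    [[0,0,0],[9,0,-1],0],
    [[0,0,0],[12,0,-1],0]
  ]
}}

```text
time_s: 7.57
ee_pos: [0.5568, -0.0543, 0.2605]
eef_rot: [3.141, 0.001, 1.08]
force: [-1.7, -4.7, 1.7]
grip_width: 0.0008
```

Emit:
{"fn": "send_rows", "kwargs": {
  "increments": [
    [[0,0,0],[3,0,0],0],
    [[0,0,0],[6,0,0],0],
    [[0,0,0],[9,0,0],0],
    [[0,0,0],[11,0,0],0],
    [[0,0,0],[11,0,0],0]
  ]
}}

```text
time_s: 7.98
ee_pos: [0.562, -0.0443, 0.2603]
eef_rot: [3.141, -0.0, 1.08]
force: [0.0, 0.2, 0.4]
grip_width: 0.0003
```

```bash
python3 - <<'E'
from h import *
print(local());_,P=shot('wrist','w4')
f=np.load("frame.npz");psi=float(f["psi"])
ex=np.array([np.cos(psi),np.sin(psi)]);ey=np.array([-ex[1],ex[0]])
l=(P[...,:2]-f["O"])@np.c_[ex,ey]
for r in range(150,262,6): print(r,l[r,245].round(4),P[r,245,2].round(4),l[r,325].round(4),P[r,325,2].round(4))
E
```

```text
{'x': np.float64(-0.0006805595157903487), 'y': np.float64(-0.007760827609835828), 'ztip': np.float64(0.061066049891289664), 'F': [np.float64(-0.09134207040137517), np.float64(0.1994447620139479), np.float64(0.36614790525273505)], 't': 7.9833, 'grip': 0.0002724225620448922}
150 [-0.0221  0.0551] 0.0614 [0.0235 0.0552] 0.0625
156 [-0.0221  0.0518] 0.0623 [0.0239 0.0516] 0.0604
162 [-0.0232  0.0474] 0.0542 [0.0248 0.0474] 0.0547
168 [-0.0234  0.0437] 0.054 [0.0249 0.0438] 0.0544
174 [-0.0235  0.0401] 0.0543 [0.0252 0.04  ] 0.0535
180 [-0.0237  0.0362] 0.0532 [0.0252 0.0365] 0.0545
186 [-0.0237  0.0327] 0.0541 [0.0253 0.0328] 0.0546
192 [-0.0238  0.0289] 0.0541 [0.0256 0.0287] 0.0531
198 [-0.024  0.025] 0.0538 [0.0255 0.0253] 0.0549
204 [-0.0241  0.0212] 0.0538 [0.0258 0.0212] 0.054
210 [-0.0242  0.0175] 0.0544 [0.0261 0.017 ] 0.0528
216 [-0.0243  0.0135] 0.0543 [0.0261 0.0133] 0.0537
222 [-0.0245  0.0094] 0.0538 [0.026  0.0097] 0.0549
228 [-0.0247  0.0054] 0.0538 [0.0262 0.0056] 0.0546
234 [-0.0234  0.0051] 0.0643 [0.0249 0.0054] 0.0651
240 [-0.0231  0.0026] 0.0676 [0.0248 0.0021] 0.0665
246 [-0.0252 -0.0072] 0.0534 [ 0.0269 -0.0072] 0.0533
252 [-0.0251 -0.0108] 0.0547 [ 0.0269 -0.011 ] 0.0542
258 [-0.0254 -0.0154] 0.054 [ 0.0269 -0.0148] 0.0552
```

View pics/w4.png

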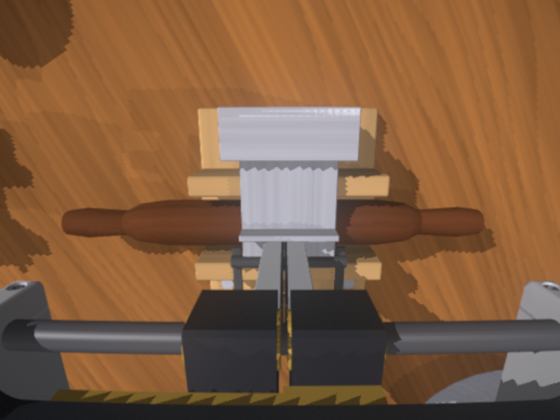

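The tab is flat beneath the lip (edge of lip at row 160). The ridge front at y ≈ +5 mm puts the carriage at about 17 mm. I'll push gently on to feel the stop, then retreat.

Emit:
{"fn": "send_rows", "kwargs": {
  "increments": [
    [[0,0,0],[1,0,0],0],
    [[0,0,0],[2,0,0],0],
    [[0,0,0],[2.5,0,0],0],
    [[0,0,0],[2.5,0,0],0]
  ]
}}

```text
time_s: 8.37
ee_pos: [0.5628, -0.0426, 0.26]
eef_rot: [-3.141, 0.001, 1.08]
force: [-2.7, -4.6, 1.1]
grip_width: 0.0004
```

Emit:
{"fn": "send_rows", "kwargs": {
  "increments": [
    [[0,0,0],[-4,0,0],0],
    [[0,0,0],[-6,0,0],0],
    [[0,0,0],[-6,0,-15],0],
    [[0,0,0],[-6,0,-40],0],
    [[0,0,0],[-6,0,-70],0]
  ]
}}

```text
time_s: 8.78
ee_pos: [0.5598, -0.0477, 0.3296]
eef_rot: [-3.139, 0.001, 1.08]
force: [0.4, 0.8, -0.0]
grip_width: 0.0004
```

Emit:
{"fn": "send_rows", "kwargs": {
  "increments": [
    [[0,0,0],[0,0,-40],0],
    [[0,0,0],[-20,0,-70],0],
    [[0,0,0],[-40,0,-70],0],
    [[0,0,0],[-40,0,-70],0]
  ]
}}

```text
time_s: 9.12
ee_pos: [0.5403, -0.0848, 0.402]
eef_rot: [3.138, -0.001, 1.078]
force: [0.7, 0.7, 0.2]
grip_width: 0.0005
```

```bash
python3 - <<'E'
from h import *
print(local());im,P=shot('wrist','w5')
f=np.load("frame.npz");psi=float(f["psi"])
ex=np.array([np.cos(psi),np.sin(psi)]);ey=np.array([-ex[1],ex[0]])
l=(P[...,:2]-f["O"])@np.c_[ex,ey];Z=P[...,2];w=abs(l[...,0]-.003)<.024
m=w&(abs(l[...,1]-.0)<.03)&(Z>.0645)&(Z<.072);print("ridge y",np.percentile(l[m][:,1],[5,50,95]),np.median(Z[m]))
for a in np.arange(-.01,.048,.008):
  m=w&(abs(l[...,1]-a)<.002);print(a.round(3),np.median(Z[m]).round(4))
E
```

```text
{'x': np.float64(-0.0007032720502272855), 'y': np.float64(-0.053770382369303225), 'ztip': np.float64(0.20280470453694427), 'F': [np.float64(0.2960421298235043), np.float64(0.9824620571104264), np.float64(0.21041889665433866)], 't': 9.1167, 'grip': 0.00045706309078603815}
ridge y [0.00367395 0.00518001 0.00668281] 0.06791563020657537
-0.01 0.054
-0.002 0.054
0.006 0.0673
0.014 0.054
0.022 0.0539
0.03 0.0538
0.038 0.0539
0.046 0.054
```

View pics/w5.png

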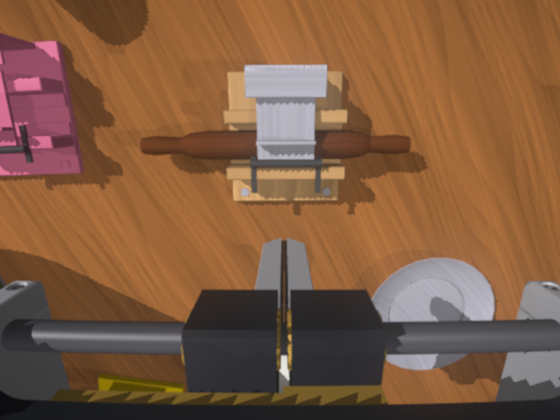

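The tab is flat (z 54 mm from end to end) with its edge under the lip at (286,80). The ridge centre at about +5 mm means the carriage is fully home (about 18 mm), and the arm is clear.

```bash
python3 -c "
from station import ctrl
print(ctrl.hand_in())"
```

```text
the job is handed in; nothing more can be done
None
```

I folded the steel tab over with the closed fingertips until it lay flat, then pushed it home under the lip by its thumb ridge. The job is handed in at about 9 s of the 51 s allowed; `hand_in` gives no verdict.

- **Folding flat:** before I slid it, the tab's upper face measured 54 mm along its length. Its edge was about 3 mm short of the lip (y about 45 mm against 48 mm), so step 1 was met with room to spare.
- **Sliding home:** I pushed the ridge until the carriage stopped advancing. In the last wrist picture the tab's upper face is still at 54 mm. The ridge centre at about y = +5 mm puts the carriage at roughly 18 to 19 mm, which is fully home within the 2 mm calibration error.
- **Pin and the rest:** the pin lies in its trough in the last picture. I never came near the tumbler, bowl, plate or board, but did not measure them again afterwards.
- **Arm:** it had retreated to about 0.2 m above the counter, touching nothing. The largest reported force was about 7 N.

No check failed. The only disagreement was a 2.5 mm offset along the cradle's x between the top and wrist cameras, which did not matter for this push.

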